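# Dock the vial tray in the autosampler

### The arm

A 6-joint arm with a two-finger parallel gripper is mounted at the origin on a cart in front of the work surface, level with it; the furniture and walls round the work are solid. World frame = base frame: x ahead of the robot, y to its left, z up, the work surface at z = 0. Lengths are in m, angles in rad, forces in N, time in s.
With the tool pointing down it reaches from about 0.275 to 0.75 m from the base axis. Payload 10.2 kg.
Tool frame: the origin (TCP) lies where the fingers leave the gripper's body, on its centre line; the fingertips stand 73 mm ahead of it and the grasp point (between the pads) lies 54 mm ahead of it; z points along the fingers, y is the line along which they close (so a half turn about z gives the same grasp; the last joint's range is limited). The gripper opens to 85 mm and grips with 20 to 120 N. Pads are 22 mm wide; open, the fingers measure 114 mm over their backs; the gripper's body (76 mm by 85 mm) begins 54 mm behind the grasp point. The pads swing forward as they close: fully open they stand 13 mm farther back than shut.
Start: joints at [1.063, 0.313, 1.498, -0, 1.331, -0.223], TCP at [0.148, 0.504, 0.304] pointing down, gripper open.
Joint ranges: [-2.94, 2.94], [-0.97, 2.17], [0.19, 2.56], [-1.23, 4.37], [0.02, 3.11], [-2.88, 2.88]. Speed limits (rad/s): [2.39, 2.39, 3.01, 3.14, 3.14, 3.14].

### API

Orientations are given as a unit quaternion [x, y, z, w].
In Python, from plant import observe, get_image, sign_off gives the robot as it stands.
- The arm moves only by the tool jog_arm, never from a script. Its argument "moves" is a list of rows, each an object with "xyz": the shift along the tool's x, y, z in mm, a list of three; "delta_rot": the turn, a rotation vector about the tool's x, y, z in rad, a list of three; "jaw": the opening in per cent of the stroke, from 0 (shut) to 100 (fully open). In form: [{"xyz": [x, y, z], "delta_rot": [wx, wy, wz], "jaw": jaw}, ...]. A call has 1 to 20 rows; each row shifts and turns the commanded pose from where the row before left it, along the tool's axes as they then stand; what a row does not reach is not made up. A row lasts 1/12 s, in which the tool goes at most 41.7 mm and 7.16 degrees, less where a joint would pass 70% of its speed; a pose out of reach is approached as far as the arm can. A call with a gripper value outside its range is refused whole. The fingers move at their own pace and stop on an object; "force" is the grip in N (left out, the last holds). Time passes only in rows, so rows that do not move let the fingers close. It gives the time, the measured TCP pose, the force, the opening and the grip force at its end, in the units of the state.
- observe(): the state, without advancing time (a new reading comes with each control period).
- get_image(name): name is "scene" or "top"; returns a dict with "frame" (400x640x3 uint8, red, green, blue), "fx", "fy", "cx", "cy" (pixels), "origin" and "rotation" of the camera in the world. Camera axes: x right, y up, looking along -z (the intrinsics and any distortion apply to the point x, -y, -z); pixel columns grow to the right and rows downward; lengths in m; the calibration is good to about 2 mm. A picture is of the moment at which its call begins. There is no depth.
- sign_off(): hands the job in; it is judged then, once.
The state is a dict: "time": time; "joints": joint angles; "joint_velocities": joint speeds; "joint_efforts": joint torques, N m; "position": TCP position; "orientation": TCP orientation; "force": force on the tool from outside, world axes, zero at the start; "ft_torque": the same for the moment, N m; "gripper_width": finger opening in m; "finger_force": force on a finger pad.
Only numpy, scipy, OpenCV 4.12 (cv2) and the standard library are available. Lean on these libraries where they do the work, as an engineer would, in place of code of your own. Each camera call takes 0.05 s, during which the arm holds its last target. There are 200 camera calls.

### The job

Load the autosampler: push the white vial tray along the bench, without gripping or lifting it, into line with the sampler's loading bay and on between the guide rails until it is fully home against the stop. Then push the orange retaining gate shut behind the tray and move the hand away. Push gently, and leave the other things on the bench where they stand.

Things in the scene. Friction and masses are not known exactly. Their poses are not given: they have to be found in the camera images.
- tray_center (a point): Centre of the vial tray: loose, white, 104 mm long (its x), 90 mm wide (its y), flat upright walls 28 mm high, capped vials up to 45 mm; 0.22 to 0.45 kg, slides on the bench. The point is in the middle of the footprint, 14 mm above the bench. It starts left of and nearer the robot than the bay, its x within 0.65 rad of the bay's.
- sampler: Autosampler, fixed: white housing 170 mm wide, 94 mm high; its loading bay faces the robot. Origin: on the bench, at the middle of the home tray's footprint; x points into the bay, y left, z up. The tray goes in lengthways, either end first. Face of the black stop at x = +53 mm: the home tray's centre reads x = 0 to 1 mm, y = 0 +-2 mm, its near wall x = -52 mm.
- bay_mouth (a point): Middle of the bay's mouth, on the bench, at sampler x = -43 mm, y = 0. Two aluminium guide rails 22 mm high: inner faces at sampler y = +-47 mm (2 mm play each side), straight from the stop to x = -15 mm, then flaring to y = +-62 mm inside, +-69 mm outside, at the mouth. Nearer the robot there is only the gate. The home tray stands 9 mm out of the mouth.
- gate_pivot (a point): Upright hinge axis of the retaining gate, right of the bay's mouth: at sampler x = -60 mm, y = -78 mm; the point is 17 mm above the bench.
- gate (a joint): Angle of the orange retaining gate, rad. 0 = shut: the bar lies along sampler +y across the home tray's near wall, 3 mm clear of it. Grows as it opens, anticlockwise from above: at 1.57 the bar points along sampler -x, end stop 2.1. Starts open, 1.75 to 2.1. Slight friction (0.5 N at the end of the bar); stays where it is left.
- gate_peg (a point): Black thumb peg on the gate, 106 mm from the pivot, 10 mm thick, up to 50 mm high; the point is on its axis 40 mm above the bench. The orange bar is 116 mm long from the pivot, 10 mm thick, and spans 8 to 26 mm above the bench.
- bottle_amber: Bystander, leave alone: brown glass reagent bottle with blue cap, 66 mm wide, 137 mm tall; origin at the centre of its underside.
- beaker: Bystander, leave alone: clear beaker, 61x67 mm, 82 mm tall; origin at the centre of its underside.
- bottle_hdpe: Bystander, leave alone: white plastic bottle, 51 mm wide, 96 mm tall; origin at the centre of its underside.
- petri_dish: Bystander, leave alone: clear shallow dish, 89 mm wide, 16 mm tall; origin at the centre of its underside.
- pipette_bulb: Bystander, leave alone: red rubber bulb, 45 mm wide, 75 mm tall; origin at the centre of its underside.
- wash_bottle: Bystander, leave alone: clear squeeze bottle with spout, 60x110 mm, 180 mm tall; origin at the centre of its underside.
Things that resemble listed ones, but are neither listed nor needed, are in the scene too. Leave any pink look-alike of the part that bears tray_center alone.

How it is judged:
By the outcome, as a careful person would: the job done as asked, in the order asked, and still so for the second after the job is handed in, with the robot touching nothing.
It also fails if it takes over 72 s, if anything falls off the work surface, if the arm or the gripper's body presses on something with over 40 N, if the wrist force passes 120 N, or if a joint passes its speed limit or range.

## Working session

There is one attempt and no reset: what is moved stays moved. The work goes in short steps, Python scripts to look and compute and a tool call to move; the robot and the scene stay as the last step left them, time stands still between calls to the robot, and variables do not carry over. Pictures are saved under pics/ and viewed, at most 10 in all, crops included, and the job is handed in when it is done.

Besides the shell and the picture viewer there is one more tool, called after "Call:" as name(argument=value, ...), one argument or row to a line, values as JSON. jog_arm: Moves the arm, as the interface text tells. Its arguments: {"type":"object","properties":{"moves":{"type":"array","items":{"type":"object","properties":{"xyz":{"type":"array","items":{"type":"number"}},"delta_rot":{"type":"array","items":{"type":"number"}},"jaw":{"type":"number"}}}},"force":{"type":"number"}},"required":["moves"]}

```bash
mkdir -p pics; cat > h.py <<'E'
import numpy as np, cv2
from plant import observe, get_image, sign_off
def ray(im,u,v):
    d=np.array([(u-im['cx'])/im['fx'],-(v-im['cy'])/im['fy'],-1.0])
    return np.array(im['origin']),np.array(im['rotation'])@d
def px2w(im,u,v,z):
    o,d=ray(im,u,v); return o+d*(z-o[2])/d[2]
def w2px(im,p):
    c=np.array(im['rotation']).T@(np.array(p)-np.array(im['origin']))
    return im['cx']+im['fx']*c[0]/-c[2], im['cy']-im['fy']*c[1]/-c[2]
def save(im,n): cv2.imwrite('pics/'+n+'.png',cv2.cvtColor(im['frame'],cv2.COLOR_RGB2BGR))
E
python3 - <<'E'
from h import *
for n in('scene','top'):
    im=get_image(n); save(im,n+'0'); print(n,{k:np.round(v,3).tolist() for k,v in im.items() if k!='frame'})
print(observe())
E
```

```text
scene {'fx': 459.541, 'fy': 459.541, 'cx': 318.66, 'cy': 201.993, 'origin': [-0.066, -0.601, 0.809], 'rotation': [0.412, -0.149, -0.311, 0.843]}
top {'fx': 503.118, 'fy': 503.118, 'cx': 321.998, 'cy': 199.843, 'origin': [0.449, 0.101, 1.587], 'rotation': [0.026, -0.017, -0.698, 0.716]}
{'time': 0.1, 'joints': array([ 1.06261917e+00,  3.13400135e-01,  1.49833404e+00,  2.30361407e-05,
        1.33099720e+00, -2.23431490e-01]), 'joint_velocities': array([-5.19655047e-04, -1.94219991e-03, -9.53553777e-04, -5.47523931e-05,
        1.67446034e-04, -1.89941881e-03]), 'joint_efforts': array([ 2.54183877e-03, -4.12901652e+01, -2.60141033e+01, -1.01943131e-04,
        3.08480143e-03, -2.25271782e-05]), 'position': array([0.14743458, 0.50373009, 0.30339933]), 'orientation': array([ 1.41895030e-01,  9.89881547e-01, -5.27687828e-04, -2.14107255e-04]), 'force': array([-0.2634449 , -0.35227762,  0.58760659]), 'ft_torque': array([-0.01038498, -0.03091899, -0.071317  ]), 'finger_force': 0.0, 'gripper_width': 0.0852008230957355}
```

View pics/top0.png

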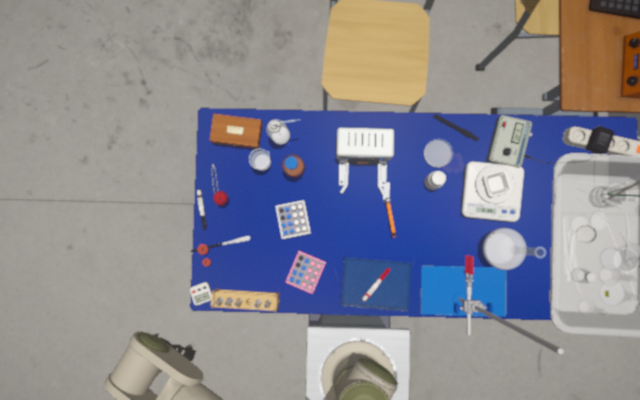

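View pics/scene0.png

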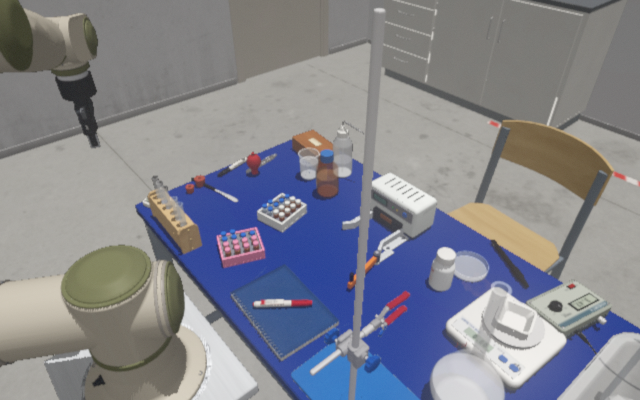

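```bash
cat >> h.py <<'E'
from scipy.spatial.transform import Rotation as R
_g=get_image
def get_image(n):
    im=_g(n); q=np.array(im['rotation'])
    if q.shape==(4,): im['rotation']=R.from_quat(q).as_matrix()
    return im
def crop(im,u0,v0,u1,v1,s,n):
    c=cv2.cvtColor(im['frame'][v0:v1,u0:u1],cv2.COLOR_RGB2BGR)
    cv2.imwrite('pics/'+n+'.png',cv2.resize(c,None,fx=s,fy=s,interpolation=cv2.INTER_CUBIC))
E
python3 - <<'E'
from h import *
im=get_image('top'); crop(im,265,115,425,255,4,'topc'); 
f=im['frame']; hsv=cv2.cvtColor(f,cv2.COLOR_RGB2HSV)
w=((hsv[...,1]<70)&(hsv[...,2]>120)).astype(np.uint8)
def comp(m,lo,hi):
    n,l,s,c=cv2.connectedComponentsWithStats(m)
    return [(i,s[i].tolist(),c[i].round(1).tolist()) for i in range(1,n) if lo<s[i,4]<hi], l
# tray: not-blue region inside window
blue=(hsv[...,0]>112)&(hsv[...,0]<128)&(hsv[...,1]>200)
m=np.zeros(w.shape,np.uint8); m[195:245,270:318]=(~blue)[195:245,270:318]
cs,_=cv2.findContours(m,cv2.RETR_EXTERNAL,cv2.CHAIN_APPROX_NONE); c=max(cs,key=cv2.contourArea)
r=cv2.minAreaRect(c);print('tray',r)
b=cv2.boxPoints(r); print([px2w(im,u,v,0.028).round(4).tolist() for u,v in b])
o=((hsv[...,0]<18)&(hsv[...,0]>5)&(hsv[...,1]>180)).astype(np.uint8); o[:,:375]=0;o[:,405:]=0;o[:185]=0;o[245:]=0
cs,_=cv2.findContours(o,cv2.RETR_EXTERNAL,cv2.CHAIN_APPROX_NONE); c=max(cs,key=cv2.contourArea)
r=cv2.minAreaRect(c);print('gate',r); print([px2w(im,u,v,0.026).round(4).tolist() for u,v in cv2.boxPoints(r)])
m=np.zeros(w.shape,np.uint8); m[118:200,325:400]=(~blue)[118:200,325:400]
cs,_=cv2.findContours(m[:160],cv2.RETR_EXTERNAL,cv2.CHAIN_APPROX_NONE); c=max(cs,key=cv2.contourArea)
hp=w.copy(); hp[:118]=0;hp[160:]=0;hp[:,:325]=0;hp[:,400:]=0
cs,_=cv2.findContours(hp,cv2.RETR_EXTERNAL,cv2.CHAIN_APPROX_NONE); c=max(cs,key=cv2.contourArea)
r=cv2.minAreaRect(c);print('house',r); print([px2w(im,u,v,0.094).round(4).tolist() for u,v in cv2.boxPoints(r)])
E
```

```text
tray ((293.4999694824219, 219.5), (46.99999237060547, 48.99999237060547), -0.0)
[[0.4019, 0.28, 0.028], [0.5538, 0.2848, 0.028], [0.5574, 0.1386, 0.028], [0.4057, 0.1347, 0.028]]
gate ((389.923095703125, 217.61541748046875), (27.456260681152344, 1.9611612558364868), 78.69007110595703)
[[0.5337, -0.077, 0.026], [0.535, -0.0829, 0.026], [0.4521, -0.101, 0.026], [0.4508, -0.0951, 0.026]]
house ((364.7279052734375, 142.16989135742188), (57.81471633911133, 31.062271118164062), 3.012787342071533)
[[0.6704, 0.0861, 0.094], [0.7642, 0.0835, 0.094], [0.759, -0.0895, 0.094], [0.6653, -0.0862, 0.094]]
```

View pics/topc.png

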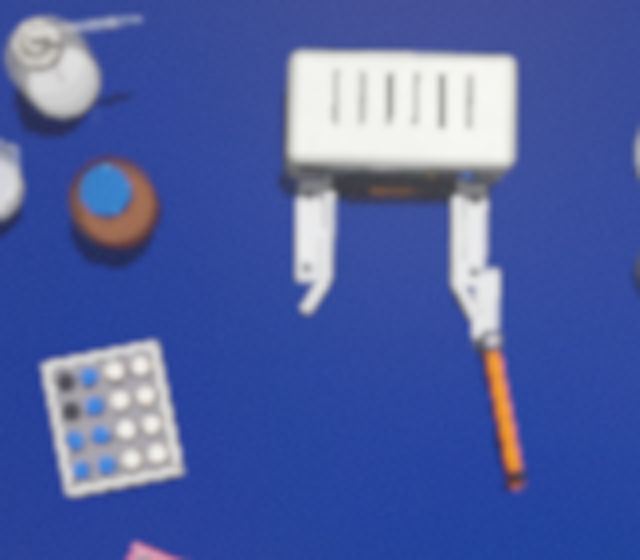

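```bash
cat >> h.py <<'E'
def edge(im,p,q,ch=0,w=3.5,n=25,t=(.12,.88)):
    """subpixel line near p-q; returns two refined points on the line and rms"""
    p,q=np.array(p,float),np.array(q,float); d=(q-p)/np.linalg.norm(q-p); nn=np.array([-d[1],d[0]])
    s=np.linspace(-w,w,57); P=[]
    f=im['frame'][...,ch].astype(np.float32)
    for a in np.linspace(*t,n):
        c=p+a*(q-p); xy=(c+s[:,None]*nn).astype(np.float32)
        g=np.abs(np.gradient(cv2.remap(f,xy[None,:,0],xy[None,:,1],cv2.INTER_LINEAR)[0]))
        g[g<.5*g.max()]=0
        k=g.argmax(); sel=np.abs(s-s[k])<1.2; P.append(c+nn*(g*s*sel).sum()/(g*sel).sum())
    P=np.array(P); o=np.ones(len(P),bool)
    for _ in range(3):
        m=P[o].mean(0); v=np.linalg.svd(P[o]-m)[2][0]; r=(P-m)@np.array([-v[1],v[0]]); o=np.abs(r)<max(.25,1.5*r[o].std())
    if v@d<0:v=-v
    return m+v*((p-m)@v), m+v*((q-m)@v), r[o].std()
def wl(im,p,q,z,**k):
    a,b,r=edge(im,p,q,**k); A,B=px2w(im,*a,z)[:2],px2w(im,*b,z)[:2]; return A,B,np.arctan2(*(B-A)[::-1]),r
def isect(a,b):
    M=np.array([a[1]-a[0],-(b[1]-b[0])]).T; return a[0]+(a[1]-a[0])*np.linalg.solve(M,b[0]-a[0])[0]
def tray(im,c):  # c: TL,TR,BR,BL pixels
    zs=(.028,0.0,.028,.028); E=[]
    E=[wl(im,c[0],c[1],.028),wl(im,c[1],c[2],0. if 1 else .028),wl(im,c[2],c[3],.028),wl(im,c[3],c[0],.028)]
    K=np.array([isect(E[3],E[0]),isect(E[0],E[1]),isect(E[1],E[2]),isect(E[2],E[3])])
    return K.mean(0),K,[round(float(e[2]),3) for e in E],[round(float(e[3]),2) for e in E]
E
python3 - <<'E'
from h import *
np.set_printoptions(precision=4,suppress=True)
im=get_image('top')
P=lambda u,v:(265+u/4-.4,115+v/4-.4)
c,K,a,r=tray(im,[P(40,363),P(158,340),P(186,472),P(68,497)])
print('tray',c,a,r,'sizes',[np.linalg.norm(K[i]-K[i-1]) for i in range(4)])
for n,p,q,z in [('railLin',P(334,195),P(334,262),.022),('railLout',P(295,195),P(295,280),.0),('railRin',P(451,195),P(451,280),.022),('railRout',P(489,195),P(489,265),.022),
  ('hfront',P(286,164),P(514,168),.094),('hback',P(292,50),P(516,56),.094),('hL',P(290,60),P(286,160),.094),('hR',P(517,60),P(515,160),.094)]:
    print(n,*wl(im,p,q,z))
print('gate edges',wl(im,P(484,350),P(507,485),.026),wl(im,P(500,350),P(523,485),.026))
print('peg',px2w(im,*P(515,483),.05),'flare',px2w(im,*P(305,315),.022))
E
```

```text
tray [0.4808 0.213 ] [-1.348, -2.918, 1.791, 0.221] [0.09, 0.11, 0.11, 0.13] sizes [np.float64(0.10875528790270454), np.float64(0.09419839029773137), np.float64(0.10900217144248878), np.float64(0.09455777533261443)]
railLin [0.6593 0.0414] [0.6068 0.0435] 3.10237339770225 0.11492627535585173
railLout [0.6616 0.0741] [0.594  0.0726] -3.1195724309674935 0.014800366184687355
railRin [ 0.6616 -0.0473] [ 0.5949 -0.0487] -3.121829656090767 0.011311830648752656
railRout [ 0.6623 -0.0771] [ 0.6073 -0.0772] -3.1408572216044357 0.0668513175659495
hfront [0.6729 0.083 ] [ 0.6727 -0.0871] -1.5723506253764425 0.291952275306209
hback [0.7597 0.0806] [ 0.7586 -0.0872] -1.5774773132059807 0.14338571798219052
hL [0.7507 0.0828] [0.6752 0.0825] -3.1374805919013693 0.15710617676012062
hR [ 0.7546 -0.0878] [ 0.6792 -0.0885] -3.1321472247168627 0.0841941296441449
gate edges (array([ 0.5404, -0.0739]), array([ 0.4368, -0.0955]), np.float64(-2.9364352885629765), np.float64(0.09188007693622406)) (array([ 0.5412, -0.0886]), array([ 0.4375, -0.1096]), np.float64(-2.942175099576479), np.float64(0.12144764292287409))
peg [ 0.4385 -0.0974  0.05  ] flare [0.5648 0.0645 0.022 ]
```

```bash
cat > plan.py <<'E'
import numpy as np, json, sys
from h import observe,R
def state():
    o=observe(); M=R.from_quat(o['orientation']).as_matrix(); y=M[:,1]; return np.array(o['position']),np.arctan2(y[1],y[0]),o,M
def delta(x,y,z,th):
    """total tool-frame shift (in present tool frame) and turn about tool z to reach world target"""
    p,t,o,M=state(); d=M.T@(np.array([x,y,z])-p)*1000
    w=np.degrees(0); dt=(th-t+np.pi)%(2*np.pi)-np.pi
    return d.round(1),round(float(-dt),4)
def arc(p0,t0,p1,t1,n):
    """rows (shift in running tool frame) along straight world line with even turn"""
    p0,p1=map(np.array,(p0,p1)); out=[]
    for i in range(n):
        t=t0+(t1-t0)*i/n; M=np.array([[-np.sin(t),np.cos(t),0],[np.cos(t),np.sin(t),0],[0,0,-1]]).T
        out.append((M.T@((p1-p0)/n)*1000).round(1).tolist())
    return out,round(-(t1-t0)/n,4)
E
python3 - <<'E'
from plan import *; from h import *
im=get_image('top'); print(px2w(im,250,238,.005),px2w(im,325,262,.045),px2w(im,303,250,.045))
p,t,o,M=state(); print(p,t,M[:,2])
ct=np.array([.4808,.213]);th=.222
h=ct+np.array([-np.sin(th),np.cos(th)])*.070; print(h)
print(arc(p,t,[*h,.30],th,14))
E
```

```text
[0.41840423 0.3461772  0.005     ] [0.35208951 0.10852149 0.045     ] [0.3867755  0.17661093 0.045     ]
[0.14750927 0.50378894 0.30362578] 1.2859644844550033 [-2.92431065e-04 -5.48698104e-04 -9.99999807e-01]
[0.46538733 0.28128213]
([[-26.3, -8.9, 0.3], [-26.9, -6.9, 0.3], [-27.3, -4.8, 0.3], [-27.6, -2.7, 0.3], [-27.7, -0.6, 0.3], [-27.7, 1.5, 0.3], [-27.5, 3.6, 0.3], [-27.1, 5.7, 0.3], [-26.6, 7.7, 0.3], [-26.0, 9.7, 0.3], [-25.1, 11.7, 0.3], [-24.2, 13.5, 0.3], [-23.1, 15.3, 0.3], [-21.9, 17.0, 0.3]], np.float64(0.076))
```

Call:
jog_arm(
  moves=[
    {"xyz":[-26.3,-8.9,0],"delta_rot":[0,0,0.076],"jaw":50},
    {"xyz":[-26.9,-6.9,0],"delta_rot":[0,0,0.076],"jaw":50},
    {"xyz":[-27.3,-4.8,0],"delta_rot":[0,0,0.076],"jaw":50},
    {"xyz":[-27.6,-2.7,0],"delta_rot":[0,0,0.076],"jaw":50},
    {"xyz":[-27.7,-0.6,0],"delta_rot":[0,0,0.076],"jaw":50},
    {"xyz":[-27.7,1.5,0],"delta_rot":[0,0,0.076],"jaw":50},
    {"xyz":[-27.5,3.6,0],"delta_rot":[0,0,0.076],"jaw":50},
    {"xyz":[-27.1,5.7,0],"delta_rot":[0,0,0.076],"jaw":50},
    {"xyz":[-26.6,7.7,0],"delta_rot":[0,0,0.076],"jaw":50},
    {"xyz":[-26,9.7,0],"delta_rot":[0,0,0.076],"jaw":50},
    {"xyz":[-25.1,11.7,0],"delta_rot":[0,0,0.076],"jaw":50},
    {"xyz":[-24.2,13.5,0],"delta_rot":[0,0,0.076],"jaw":50},
    {"xyz":[-23.1,15.3,0],"delta_rot":[0,0,0.076],"jaw":50},
    {"xyz":[-21.9,17,0],"delta_rot":[0,0,0.076],"jaw":50},
    {"xyz":[0,0,0],"delta_rot":[0,0,0],"jaw":50},
    {"xyz":[0,0,0],"delta_rot":[0,0,0],"jaw":50},
  ],
)

```text
time: 1.58
position: [0.466, 0.2805, 0.3035]
orientation: [0.625, 0.781, -0.0, -0.0]
force: [-0.1, -0.2, -0.1]
gripper_width: 0.0425
finger_force: 0.0
```

```bash
python3 -c "
from plan import *
print(state()[:3]); print(delta(.4654,.2813,.078,.222))"
```

```text
(array([0.46601383, 0.28051752, 0.30346007]), np.float64(0.22062792557252192), {'time': 1.5833, 'joints': array([3.26336340e-01, 3.55326773e-01, 1.44026208e+00, 1.14353716e-04,
       1.34683411e+00, 1.05682981e-01]), 'joint_velocities': array([ 0.04040431, -0.01956383,  0.01750038,  0.00428836,  0.00052082,
       -0.00876041]), 'joint_efforts': array([ -1.95822716, -42.53110886, -26.72568977,  -0.12057819,
        -0.06050519,   0.09438908]), 'position': array([0.46601383, 0.28051752, 0.30346007]), 'orientation': array([ 6.24962999e-01,  7.80654260e-01, -3.19603868e-04, -2.70766059e-04]), 'force': array([-0.12604388, -0.17087406, -0.07105025]), 'ft_torque': array([-4.47558560e-05,  1.84071383e-03,  1.38085983e-02]), 'finger_force': 0.0, 'gripper_width': 0.04253567348527414})
(array([ 9.000e-01, -2.000e-01,  2.255e+02]), -0.0014)
```

Call:
jog_arm(
  moves=[
    {"xyz":[1,0,15],"delta_rot":[0,0,0],"jaw":50},
    {"xyz":[0,0,35],"delta_rot":[0,0,0],"jaw":50},
    {"xyz":[0,0,35],"delta_rot":[0,0,0],"jaw":50},
    {"xyz":[0,0,35],"delta_rot":[0,0,0],"jaw":50},
    {"xyz":[0,0,35],"delta_rot":[0,0,0],"jaw":50},
    {"xyz":[0,0,30],"delta_rot":[0,0,0],"jaw":50},
    {"xyz":[0,0,20],"delta_rot":[0,0,0],"jaw":50},
    {"xyz":[0,0,10],"delta_rot":[0,0,0],"jaw":50},
    {"xyz":[0,0,5],"delta_rot":[0,0,0],"jaw":50},
    {"xyz":[0,0,5],"delta_rot":[0,0,0],"jaw":50},
    {"xyz":[0,0,0],"delta_rot":[0,0,0],"jaw":50},
  ],
)

```text
time: 2.5
position: [0.4652, 0.2825, 0.0792]
orientation: [0.624, 0.781, 0.0, 0.0]
force: [0.2, 1.3, 1.0]
gripper_width: 0.0423
finger_force: 0.0
```

```bash
python3 - <<'E'
from plan import *; from h import *
print(state()[:2])
im=get_image('scene'); crop(im,200,120,400,270,4,'s1')
E
```

```text
(array([0.46524503, 0.28250716, 0.07923327]), np.float64(0.2226902103347301))
```

View pics/s1.png

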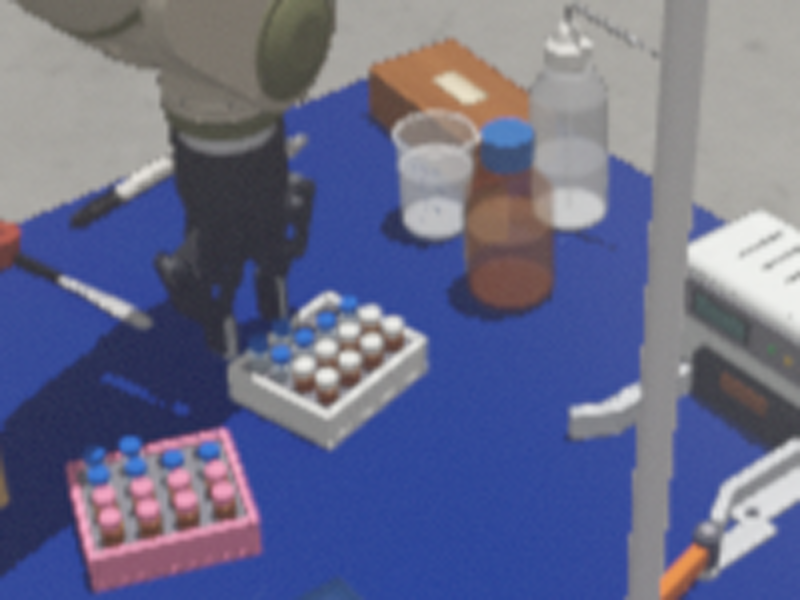

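Call:
jog_arm(
  moves=[
    {"xyz":[-3,0,0],"delta_rot":[0,0,0],"jaw":50},
    {"xyz":[-4,0,0],"delta_rot":[0,0,0],"jaw":50},
    {"xyz":[-4,0,0],"delta_rot":[0,0,0],"jaw":50},
    {"xyz":[-3,0,0],"delta_rot":[0,0,0],"jaw":50},
    {"xyz":[-3,0,0],"delta_rot":[0,0,0],"jaw":50},
    {"xyz":[-4,1,0],"delta_rot":[0,0,0.02],"jaw":50},
    {"xyz":[-4,1.2,0],"delta_rot":[0,0,0.022],"jaw":50},
    {"xyz":[-4,1.2,0],"delta_rot":[0,0,0.022],"jaw":50},
    {"xyz":[-4,1.2,0],"delta_rot":[0,0,0.022],"jaw":50},
    {"xyz":[-4,1.2,0],"delta_rot":[0,0,0.022],"jaw":50},
    {"xyz":[-4,1.2,0],"delta_rot":[0,0,0.022],"jaw":50},
    {"xyz":[-4,1.2,0],"delta_rot":[0,0,0.022],"jaw":50},
    {"xyz":[-4,1.2,0],"delta_rot":[0,0,0.022],"jaw":50},
    {"xyz":[-4,1.2,0],"delta_rot":[0,0,0.022],"jaw":50},
    {"xyz":[-4,1.2,0],"delta_rot":[0,0,0.02],"jaw":50},
    {"xyz":[-5,0,0],"delta_rot":[0,0,0],"jaw":50},
    {"xyz":[-5,0,0],"delta_rot":[0,0,0],"jaw":50},
    {"xyz":[-5,0,0],"delta_rot":[0,0,0],"jaw":50},
  ],
)

```text
time: 4.05
position: [0.4856, 0.2119, 0.0788]
orientation: [0.705, 0.709, -0.0, -0.0]
force: [-1.0, 1.2, 0.8]
gripper_width: 0.0426
finger_force: 1.1
```

```bash
python3 - <<'E'
from plan import *; from h import *
print(state()[:2])
im=get_image('top'); crop(im,250,115,410,255,4,'t2')
E
```

```text
(array([0.48562186, 0.21191384, 0.07883946]), np.float64(0.0062309931131853125))
```

View pics/t2.png

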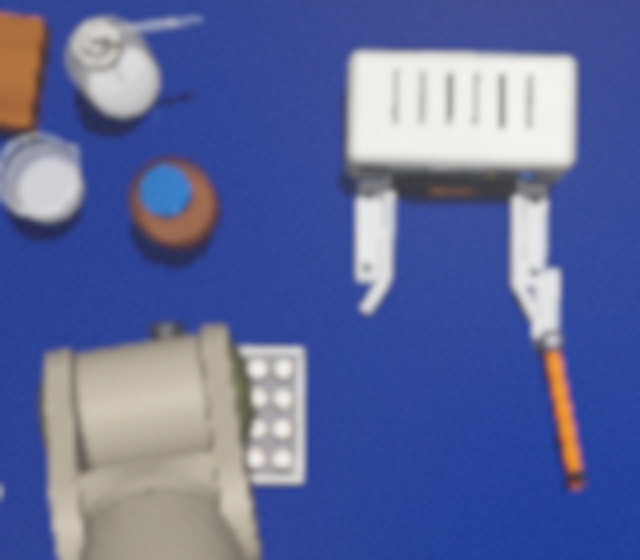

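Call:
jog_arm(
  moves=[
    {"xyz":[-5,0,0],"delta_rot":[0,0,0],"jaw":50},
    {"xyz":[-6,0,0],"delta_rot":[0,0,0],"jaw":50},
    {"xyz":[-6,0,0],"delta_rot":[0,0,0],"jaw":50},
    {"xyz":[-6,0,0],"delta_rot":[0,0,0],"jaw":50},
    {"xyz":[-6,0,0],"delta_rot":[0,0,0],"jaw":50},
    {"xyz":[-6,0,0],"delta_rot":[0,0,0],"jaw":50},
    {"xyz":[-6,0,0],"delta_rot":[0,0,0],"jaw":50},
    {"xyz":[-6,0,0],"delta_rot":[0,0,0],"jaw":50},
    {"xyz":[-6,0,0],"delta_rot":[0,0,0],"jaw":50},
    {"xyz":[-6,0,0],"delta_rot":[0,0,0],"jaw":50},
    {"xyz":[-6,0,0],"delta_rot":[0,0,0],"jaw":50},
    {"xyz":[-6,0,0],"delta_rot":[0,0,0],"jaw":50},
    {"xyz":[-6,0,0],"delta_rot":[0,0,0],"jaw":50},
    {"xyz":[-6,0,0],"delta_rot":[0,0,0],"jaw":50},
    {"xyz":[-6,0,0],"delta_rot":[0,0,0],"jaw":50},
    {"xyz":[-6,0,0],"delta_rot":[0,0,0],"jaw":50},
    {"xyz":[-6,0,0],"delta_rot":[0,0,0],"jaw":50},
    {"xyz":[-5,0,0],"delta_rot":[0,0,0],"jaw":50},
    {"xyz":[-4,0,0],"delta_rot":[0,0,0],"jaw":50},
  ],
)

```text
time: 5.68
position: [0.4864, 0.1018, 0.0789]
orientation: [0.705, 0.709, 0.0, 0.0]
force: [-0.8, 2.0, -1.5]
gripper_width: 0.0429
finger_force: 0.5
```

```bash
python3 - <<'E'
from plan import *; from h import *
print(state()[:2])
im=get_image('top'); crop(im,290,115,450,255,4,'t3')
print(wl(im,(356,204),(356,234),0.), wl(im,(341,200),(355,200),.028), wl(im,(341,237),(355,237),.028))
E
```

```text
(array([0.48640838, 0.101819  , 0.07891022]), np.float64(0.005746879986188857))
(array([0.53384777, 0.01931049]), array([0.43936425, 0.01957233]), np.float64(3.1388213832730756), np.float64(0.20340110259887426)) (array([0.54139632, 0.06365909]), array([0.54284452, 0.02026242]), np.float64(-1.5374375447741522), np.float64(0.4022718313408804)) (array([0.41784418, 0.05382327]), array([0.43782577, 0.02276401]), np.float64(-0.99911925298954), np.float64(1.078402177675077))
```

View pics/t3.png

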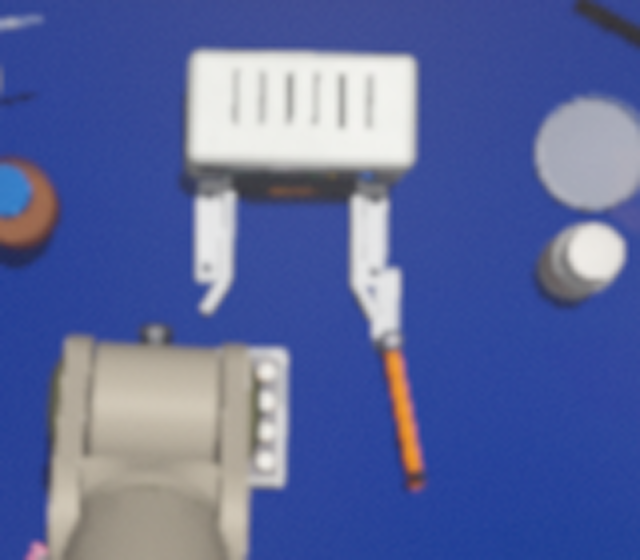

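```bash
python3 - <<'E'
from plan import *; from h import *
im=get_image('top')
print(wl(im,(361.6,204),(361.6,234),0.), wl(im,(353,202),(361,202),.028), wl(im,(353,236),(361,236),.028))
E
```

```text
(array([ 0.53430367, -0.00365351]), array([ 0.43982309, -0.00445918]), np.float64(-3.1330654910091362), np.float64(0.03221435634955804)) (array([0.54119717, 0.02642244]), array([0.54160551, 0.00162715]), np.float64(-1.5543293669257525), np.float64(0.005452099224045201)) (array([0.43289839, 0.02411158]), array([ 0.43286134, -0.00057268]), np.float64(-1.5722973780874658), np.float64(0.024428137707164763))
```

Call:
jog_arm(
  moves=[
    {"xyz":[-5,0,0],"delta_rot":[0,0,0],"jaw":50},
    {"xyz":[-6,0,0],"delta_rot":[0,0,0],"jaw":50},
    {"xyz":[-6,0,0],"delta_rot":[0,0,0],"jaw":50},
    {"xyz":[-6,0,0],"delta_rot":[0,0,0],"jaw":50},
    {"xyz":[-6,0,0],"delta_rot":[0,0,0],"jaw":50},
    {"xyz":[-6,0,0],"delta_rot":[0,0,0],"jaw":50},
    {"xyz":[-5,0,0],"delta_rot":[0,0,0],"jaw":50},
    {"xyz":[-4,0,0],"delta_rot":[0,0,0],"jaw":50},
    {"xyz":[-2,0,0],"delta_rot":[0,0,0],"jaw":50},
    {"xyz":[0,0,0],"delta_rot":[0,0,0],"jaw":50},
    {"xyz":[0,0,0],"delta_rot":[0,0,0],"jaw":50},
  ],
)

```text
time: 6.7
position: [0.4866, 0.0563, 0.0788]
orientation: [0.705, 0.709, -0.0, 0.0]
force: [-0.3, 0.3, 0.4]
gripper_width: 0.0428
finger_force: 0.0
```

```bash
python3 - <<'E'
from plan import *; from h import *
print(state()[:2])
im=get_image('top')
u,v=w2px(im,(.487,-.0495,0)); print(u,v)
for du in (-2,0,2): print(wl(im,(u+du,204),(u+du,234),0.))
print([px2w(im,*edge(im,(u-8,r),(u,r))[0],.028) for r in (202,236)])
E
```

```text
(array([0.48660664, 0.05628591, 0.07879123]), np.float64(0.0059131954124752835))
376.3116548229036 219.35815605769662
(array([ 0.53528434, -0.05030964]), array([ 0.44084538, -0.0498687 ]), np.float64(3.136923640420524), np.float64(0.0783307545400106))
(array([ 0.53543276, -0.05031033]), array([ 0.44099274, -0.04986939]), np.float64(3.1369236404205223), np.float64(0.0783307545400106))
(array([ 0.53558118, -0.05031103]), array([ 0.4411401 , -0.04987008]), np.float64(3.1369236404205227), np.float64(0.0783307545400106))
[array([ 0.54073967, -0.02103638,  0.028     ]), array([ 0.4324507 , -0.02317568,  0.028     ])]
```

```bash
python3 -c "
from plan import *
print(arc([.4866,.0713,.14],.006,[.40,-.003,.14],1.574,14))"
```

```text
([[-5.3, -6.2, 0.0], [-4.5, -6.8, 0.0], [-3.8, -7.2, 0.0], [-2.9, -7.6, 0.0], [-2.1, -7.9, 0.0], [-1.2, -8.1, 0.0], [-0.3, -8.1, 0.0], [0.7, -8.1, 0.0], [1.6, -8.0, 0.0], [2.4, -7.8, 0.0], [3.3, -7.5, 0.0], [4.1, -7.0, 0.0], [4.9, -6.5, 0.0], [5.6, -5.9, 0.0]], -0.112)
```

Call:
jog_arm(
  moves=[
    {"xyz":[5,0,0],"delta_rot":[0,0,0],"jaw":50},
    {"xyz":[10,0,-5],"delta_rot":[0,0,0],"jaw":50},
    {"xyz":[0,0,-20],"delta_rot":[0,0,0],"jaw":50},
    {"xyz":[0,0,-25],"delta_rot":[0,0,0],"jaw":50},
    {"xyz":[0,0,-15],"delta_rot":[0,0,0],"jaw":50},
  ],
)

```text
time: 7.17
position: [0.4869, 0.0725, 0.1461]
orientation: [0.705, 0.71, 0.001, 0.001]
force: [0.2, 0.5, 0.7]
gripper_width: 0.0423
finger_force: 0.0
```

Call:
jog_arm(
  moves=[
    {"xyz":[-5.3,-6.2,0],"delta_rot":[0,0,-0.112],"jaw":50},
    {"xyz":[-4.5,-6.8,0],"delta_rot":[0,0,-0.112],"jaw":50},
    {"xyz":[-3.8,-7.2,0],"delta_rot":[0,0,-0.112],"jaw":50},
    {"xyz":[-2.9,-7.6,0],"delta_rot":[0,0,-0.112],"jaw":50},
    {"xyz":[-2.1,-7.9,0],"delta_rot":[0,0,-0.112],"jaw":50},
    {"xyz":[-1.2,-8.1,0],"delta_rot":[0,0,-0.112],"jaw":50},
    {"xyz":[-0.3,-8.1,0],"delta_rot":[0,0,-0.112],"jaw":50},
    {"xyz":[0.7,-8.1,0],"delta_rot":[0,0,-0.112],"jaw":50},
    {"xyz":[1.6,-8,0],"delta_rot":[0,0,-0.112],"jaw":50},
    {"xyz":[2.4,-7.8,0],"delta_rot":[0,0,-0.112],"jaw":50},
    {"xyz":[3.3,-7.5,0],"delta_rot":[0,0,-0.112],"jaw":50},
    {"xyz":[4.1,-7,0],"delta_rot":[0,0,-0.112],"jaw":50},
    {"xyz":[4.9,-6.5,0],"delta_rot":[0,0,-0.112],"jaw":50},
    {"xyz":[5.6,-5.9,0],"delta_rot":[0,0,-0.112],"jaw":50},
    {"xyz":[0,0,0],"delta_rot":[0,0,0],"jaw":50},
    {"xyz":[0,0,0],"delta_rot":[0,0,0],"jaw":50},
  ],
)

```text
time: 8.5
position: [0.4002, -0.0024, 0.1442]
orientation: [0.0, 1.0, -0.0, 0.0]
force: [0.5, 0.3, -0.1]
gripper_width: 0.0429
finger_force: 0.0
```

```bash
python3 - <<'E'
from plan import *; from h import *
print(state()[:2],delta(.402,-.003,.078,1.574))
im=get_image('top'); crop(im,290,115,450,255,4,'t4')
E
```

```text
(array([ 0.40015702, -0.00239939,  0.14423273]), np.float64(1.5705363466851703)) (array([-1.8, -0.6, 66.2]), -0.0035)
```

View pics/t4.png

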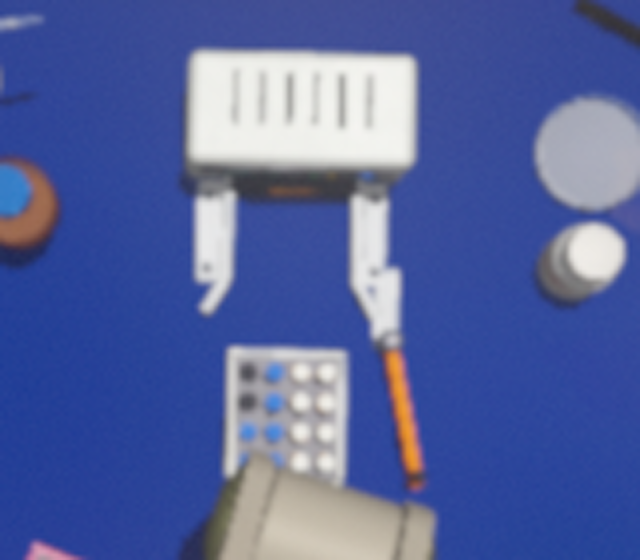

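```bash
python3 - <<'E'
from plan import *; from h import *
im=get_image('top'); P=lambda u,v:(290+u/4-.4,115+v/4-.4)
for ch in (0,1):
  for n,p,q,z in [('L',P(227,355),P(226,440),.028),('R',P(348,355),P(347,470),0.),('F',P(230,348),P(345,350),.028),('rL',P(235,200),P(233,262),.022),('rR',P(351,200),P(351,280),.0),('oL',P(196,195),P(196,275),0),('oR',P(387,195),P(387,262),.022)]:
    A,B,a,r=wl(im,p,q,z,ch=ch); print(n,A.round(4),B.round(4),round(float(a),3),round(float(r),2))
E
```

```text
L [0.5336 0.0483] [0.4678 0.0467] -3.117 0.08
R [ 0.5375 -0.0503] [ 0.447 -0.05 ] 3.139 0.09
F [0.5416 0.0447] [ 0.5405 -0.0444] -1.583 0.12
rL [0.6555 0.0428] [0.6068 0.0434] 3.128 0.12
rR [ 0.6606 -0.0495] [ 0.5969 -0.0508] -3.121 0.01
oL [0.6616 0.0741] [0.5979 0.0726] -3.118 0.01
oR [ 0.6623 -0.077 ] [ 0.6097 -0.0773] -3.137 0.05
L [0.5336 0.0467] [0.4678 0.0466] -3.14 0.12
R [ 0.5375 -0.0498] [ 0.447  -0.0499] -3.141 0.13
F [0.5416 0.0447] [ 0.5403 -0.0444] -1.585 0.1
rL [0.6555 0.0427] [0.6068 0.0439] 3.117 0.14
rR [ 0.6606 -0.0494] [ 0.597  -0.0512] -3.114 0.06
oL [0.6616 0.0739] [0.5979 0.0725] -3.12 0.01
oR [ 0.6622 -0.0772] [ 0.6097 -0.0763] 3.124 0.06
```

Call:
jog_arm(
  moves=[
    {"xyz":[0,-0.6,20],"delta_rot":[0,0,0],"jaw":50},
    {"xyz":[0,0,20],"delta_rot":[0,0,0],"jaw":50},
    {"xyz":[0,0,16],"delta_rot":[0,0,0],"jaw":50},
    {"xyz":[0,0,7],"delta_rot":[0,0,0],"jaw":50},
    {"xyz":[0,0,3],"delta_rot":[0,0,0],"jaw":50},
    {"xyz":[-5,0,0],"delta_rot":[0,0,0],"jaw":50},
    {"xyz":[-6,0,0],"delta_rot":[0,0,0],"jaw":50},
    {"xyz":[-5,0,0],"delta_rot":[0,0,0],"jaw":50},
    {"xyz":[-3,0,0],"delta_rot":[0,0,0],"jaw":50},
    {"xyz":[-3,0,0],"delta_rot":[0,0,0],"jaw":50},
    {"xyz":[-4,0,0],"delta_rot":[0,0,0],"jaw":50},
    {"xyz":[-5,0,0],"delta_rot":[0,0,0],"jaw":50},
    {"xyz":[-5,0,0],"delta_rot":[0,0,0],"jaw":50},
    {"xyz":[-5,0,0],"delta_rot":[0,0,0],"jaw":50},
    {"xyz":[-5,0,0],"delta_rot":[0,0,0],"jaw":50},
    {"xyz":[-5,0,0],"delta_rot":[0,0,0],"jaw":50},
    {"xyz":[-5,0,0],"delta_rot":[0,0,0],"jaw":50},
    {"xyz":[-5,0,0],"delta_rot":[0,0,0],"jaw":50},
  ],
)

```text
time: 10.1
position: [0.4615, -0.0033, 0.0779]
orientation: [-0.002, 1.0, 0.0, -0.0]
force: [-1.3, 1.0, 1.7]
gripper_width: 0.0424
finger_force: 1.1
```

```bash
python3 - <<'E'
from plan import *; from h import *
p=state(); print(p[:2])
im=get_image('top'); crop(im,290,115,450,255,4,'t5'); 
x=p[0][0]+.0125+.104; u,v=w2px(im,(x,-.003,.028)); print(u,v)
print(wl(im,(u-12,v),(u+12,v),.028)); 
for y,z in((.045,.028),(-.047,0)):
  a=w2px(im,(x-.01,y,z));b=w2px(im,(x-.06,y,z)); print(wl(im,a,b,z))
E
```

```text
(array([ 0.46147841, -0.00328062,  0.07786468]), np.float64(1.5739305835017068))
362.7395457235483 189.49337493389416
(array([0.57728293, 0.03424083]), array([ 0.57715799, -0.0402083 ]), np.float64(-1.572474467862996), np.float64(0.12500696596755626))
(array([0.56797956, 0.04790306]), array([0.51797829, 0.0480144 ]), np.float64(3.139366042680231), np.float64(0.11784713763590135))
(array([ 0.56802336, -0.05011893]), array([ 0.51803111, -0.05055776]), np.float64(-3.132815008636831), np.float64(0.0495507826797102))
```

Call:
jog_arm(
  moves=[
    {"xyz":[-4,0,0],"delta_rot":[0,0,0],"jaw":50},
    {"xyz":[-4,0,0],"delta_rot":[0,0,0],"jaw":50},
    {"xyz":[-4,0,0],"delta_rot":[0,0,0],"jaw":50},
    {"xyz":[-4,0,0],"delta_rot":[0,0,0],"jaw":50},
    {"xyz":[-4,0,0],"delta_rot":[0,0,0],"jaw":50},
    {"xyz":[-4,0,0],"delta_rot":[0,0,0],"jaw":50},
    {"xyz":[-4,0,0],"delta_rot":[0,0,0],"jaw":50},
    {"xyz":[-4,0,0],"delta_rot":[0,0,0],"jaw":50},
    {"xyz":[-4,0,0],"delta_rot":[0,0,0],"jaw":50},
  ],
)

```text
time: 10.9
position: [0.4975, -0.0032, 0.0779]
orientation: [-0.002, 1.0, -0.0, 0.0]
force: [-0.8, 0.5, -1.0]
gripper_width: 0.0428
finger_force: 0.5
```

```bash
python3 - <<'E'
from plan import *; from h import *
p=state(); print(p[:2],p[2]['force'])
im=get_image('top'); crop(im,310,135,410,235,6,'t6')
E
```

```text
(array([ 0.49748056, -0.00319072,  0.07791263]), np.float64(1.5738535576028156)) [-0.80166414  0.51496131 -0.99567935]
```

View pics/t6.png

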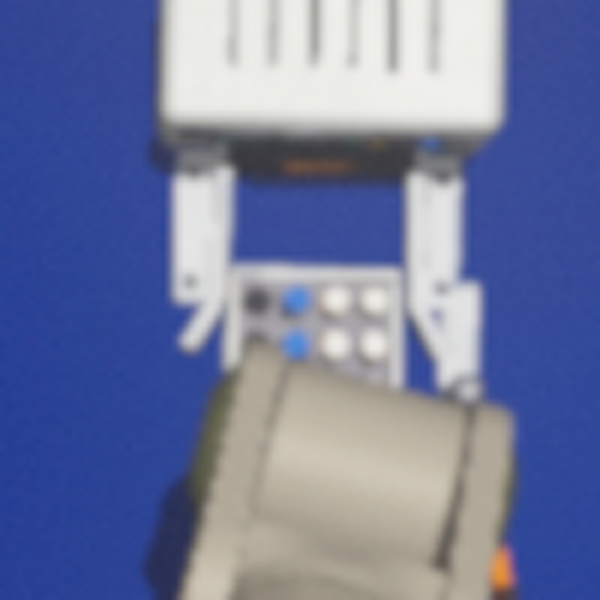

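Call:
jog_arm(
  moves=[
    {"xyz":[-3,0,0],"delta_rot":[0,0,0],"jaw":50},
    {"xyz":[-3,0,0],"delta_rot":[0,0,0],"jaw":50},
    {"xyz":[-3,0,0],"delta_rot":[0,0,0],"jaw":50},
    {"xyz":[-3,0,0],"delta_rot":[0,0,0],"jaw":50},
  ],
)

```text
time: 11.28
position: [0.5093, -0.0031, 0.0779]
orientation: [-0.002, 1.0, -0.0, -0.0]
force: [-3.1, -0.1, 1.6]
gripper_width: 0.0428
finger_force: 1.1
```

Call:
jog_arm(
  moves=[
    {"xyz":[-3,0,0],"delta_rot":[0,0,0],"jaw":50},
    {"xyz":[-3,0,0],"delta_rot":[0,0,0],"jaw":50},
    {"xyz":[-3,0,0],"delta_rot":[0,0,0],"jaw":50},
    {"xyz":[-3,0,0],"delta_rot":[0,0,0],"jaw":50},
  ],
)

```text
time: 11.62
position: [0.5213, -0.0031, 0.0779]
orientation: [-0.002, 1.0, -0.0, -0.0]
force: [-2.9, -0.5, 2.1]
gripper_width: 0.0432
finger_force: 1.5
```

Call:
jog_arm(
  moves=[
    {"xyz":[-3,0,0],"delta_rot":[0,0,0],"jaw":50},
    {"xyz":[-3,0,0],"delta_rot":[0,0,0],"jaw":50},
    {"xyz":[-3,0,0],"delta_rot":[0,0,0],"jaw":50},
  ],
)

```text
time: 11.87
position: [0.5303, -0.0031, 0.0779]
orientation: [-0.002, 1.0, -0.0, -0.0]
force: [-2.9, -0.5, 2.8]
gripper_width: 0.0427
finger_force: 1.5
```

Now small steps toward the stop.

Call:
jog_arm(
  moves=[
    {"xyz":[-2,0,0],"delta_rot":[0,0,0],"jaw":50},
    {"xyz":[-2,0,0],"delta_rot":[0,0,0],"jaw":50},
  ],
)

```text
time: 12.03
position: [0.5342, -0.0031, 0.0779]
orientation: [-0.002, 1.0, -0.0, -0.0]
force: [-3.4, -0.6, 2.1]
gripper_width: 0.043
finger_force: 1.5
```

Call:
jog_arm(
  moves=[
    {"xyz":[-1,0,0],"delta_rot":[0,0,0],"jaw":50},
    {"xyz":[-1,0,0],"delta_rot":[0,0,0],"jaw":50},
  ],
)

```text
time: 12.2
position: [0.536, -0.003, 0.0779]
orientation: [-0.002, 1.0, 0.0, -0.0]
force: [-3.8, -1.0, 2.7]
gripper_width: 0.0428
finger_force: 1.4
```

Call:
jog_arm(
  moves=[
    {"xyz":[-1,0,0],"delta_rot":[0,0,0],"jaw":50},
    {"xyz":[-1,0,0],"delta_rot":[0,0,0],"jaw":50},
  ],
)

```text
time: 12.37
position: [0.538, -0.003, 0.0779]
orientation: [-0.002, 1.0, 0.0, -0.0]
force: [-1.8, -0.1, 1.0]
gripper_width: 0.0426
finger_force: 1.3
```

Call:
jog_arm(
  moves=[
    {"xyz":[-1,0,0],"delta_rot":[0,0,0],"jaw":50},
    {"xyz":[-1,0,0],"delta_rot":[0,0,0],"jaw":50},
  ],
)

```text
time: 12.53
position: [0.5401, -0.003, 0.0779]
orientation: [-0.002, 1.0, 0.0, 0.0]
force: [-3.3, 0.4, 0.5]
gripper_width: 0.0428
finger_force: 1.2
```

Call:
jog_arm(
  moves=[
    {"xyz":[-1,0,0],"delta_rot":[0,0,0],"jaw":50},
    {"xyz":[-1,0,0],"delta_rot":[0,0,0],"jaw":50},
  ],
)

```text
time: 12.7
position: [0.5421, -0.003, 0.0779]
orientation: [-0.002, 1.0, 0.0, -0.0]
force: [-1.3, -0.3, 1.2]
gripper_width: 0.0426
finger_force: 1.2
```

Call:
jog_arm(
  moves=[
    {"xyz":[-1,0,0],"delta_rot":[0,0,0],"jaw":50},
  ],
)

```text
time: 12.78
position: [0.5431, -0.003, 0.0779]
orientation: [-0.002, 1.0, -0.0, 0.0]
force: [-1.8, -0.5, 1.9]
gripper_width: 0.0426
finger_force: 1.2
```

Call:
jog_arm(
  moves=[
    {"xyz":[-1,0,0],"delta_rot":[0,0,0],"jaw":50},
  ],
)

```text
time: 12.87
position: [0.5441, -0.003, 0.0779]
orientation: [-0.002, 1.0, -0.0, 0.0]
force: [-3.1, -1.9, 0.4]
gripper_width: 0.0422
finger_force: 1.2
```

Call:
jog_arm(
  moves=[
    {"xyz":[-1,0,0],"delta_rot":[0,0,0],"jaw":50},
  ],
)

```text
time: 12.95
position: [0.5451, -0.003, 0.0779]
orientation: [-0.002, 1.0, 0.0, 0.0]
force: [-1.7, -0.3, 1.0]
gripper_width: 0.0431
finger_force: 1.1
```

Call:
jog_arm(
  moves=[
    {"xyz":[-1,0,0],"delta_rot":[0,0,0],"jaw":50},
  ],
)

```text
time: 13.03
position: [0.5461, -0.003, 0.0779]
orientation: [-0.002, 1.0, 0.0, 0.0]
force: [-2.4, -0.6, 1.0]
gripper_width: 0.0428
finger_force: 1.1
```

Call:
jog_arm(
  moves=[
    {"xyz":[-1,0,0],"delta_rot":[0,0,0],"jaw":50},
  ],
)

```text
time: 13.12
position: [0.5471, -0.003, 0.0779]
orientation: [-0.002, 1.0, -0.0, -0.0]
force: [-2.6, -1.3, 0.9]
gripper_width: 0.043
finger_force: 1.1
```

Call:
jog_arm(
  moves=[
    {"xyz":[-1,0,0],"delta_rot":[0,0,0],"jaw":50},
  ],
)

```text
time: 13.2
position: [0.5481, -0.003, 0.0779]
orientation: [-0.002, 1.0, -0.0, -0.0]
force: [-1.9, -0.4, 0.5]
gripper_width: 0.0427
finger_force: 1.1
```

```bash
python3 - <<'E'
from plan import *; from h import *
im=get_image('top')
a=cv2.cvtColor(im['frame'][140:220,325:405],cv2.COLOR_RGB2BGR)
s=get_image('scene'); b=cv2.cvtColor(s['frame'][150:270,330:450],cv2.COLOR_RGB2BGR)
cv2.imwrite('pics/t7.png',np.hstack([cv2.resize(x,(400,400),interpolation=cv2.INTER_CUBIC) for x in(a,b)]))
E
```

```text
(no output)
```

View pics/t7.png

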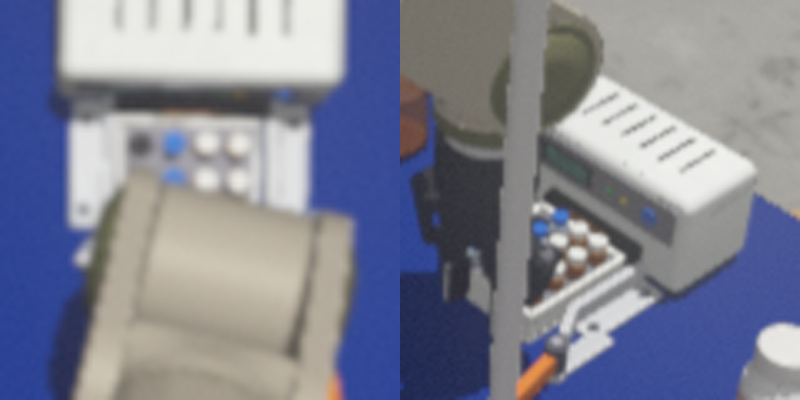

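Call:
jog_arm(
  moves=[
    {"xyz":[-1,0,0],"delta_rot":[0,0,0],"jaw":50},
  ],
)

```text
time: 13.38
position: [0.5489, -0.003, 0.0779]
orientation: [-0.002, 1.0, -0.0, -0.0]
force: [-2.8, -0.7, 1.6]
gripper_width: 0.0431
finger_force: 1.2
```

Call:
jog_arm(
  moves=[
    {"xyz":[-1,0,0],"delta_rot":[0,0,0],"jaw":50},
  ],
)

```text
time: 13.47
position: [0.5496, -0.003, 0.0778]
orientation: [-0.002, 1.0, 0.0, -0.001]
force: [-9.0, -1.7, 6.2]
gripper_width: 0.0431
finger_force: 4.6
```

Call:
jog_arm(
  moves=[
    {"xyz":[-1,0,0],"delta_rot":[0,0,0],"jaw":50},
  ],
)

```text
time: 13.55
position: [0.5498, -0.0029, 0.0778]
orientation: [-0.002, 1.0, 0.0, -0.002]
force: [-15.8, -1.9, 9.9]
gripper_width: 0.043
finger_force: 7.8
```

```bash
python3 - <<'E'
from plan import *; from h import *
p=state(); print(p[:2],p[2]['force'])
im=get_image('top')
for v in (161,163,165): print(wl(im,(352,v),(372,v),.028,w=2.5))
E
```

```text
(array([ 0.54977174, -0.00294543,  0.07780534]), np.float64(1.57395745592822)) [-15.79540075  -1.94857454   9.90546072]
(array([0.66475762, 0.03226334]), array([ 0.66492961, -0.02999939]), np.float64(-1.5680340680367155), np.float64(0.11538830255675706))
(array([0.66466142, 0.03213843]), array([ 0.66489386, -0.0301252 ]), np.float64(-1.5670631976909584), np.float64(0.11007309482888251))
(array([0.66089682, 0.03214726]), array([ 0.66236056, -0.030108  ]), np.float64(-1.5472888177651873), np.float64(0.0005671628581427411))
```

Call:
jog_arm(
  moves=[
    {"xyz":[2,0,0],"delta_rot":[0,0,0],"jaw":50},
    {"xyz":[6,0,0],"delta_rot":[0,0,0],"jaw":50},
    {"xyz":[12,0,0],"delta_rot":[0,0,0],"jaw":50},
    {"xyz":[20,0,-15],"delta_rot":[0,0,0],"jaw":20},
    {"xyz":[30,0,-25],"delta_rot":[0,0,0],"jaw":0},
    {"xyz":[35,0,-25],"delta_rot":[0,0,0],"jaw":0},
    {"xyz":[35,0,-5],"delta_rot":[0,0,0],"jaw":0},
    {"xyz":[10,0,0],"delta_rot":[0,0,0],"jaw":0},
    {"xyz":[0,0,0],"delta_rot":[0,0,0],"jaw":0},
    {"xyz":[0,0,0],"delta_rot":[0,0,0],"jaw":0},
  ],
)

```text
time: 14.43
position: [0.4025, -0.0036, 0.1475]
orientation: [-0.001, 1.0, -0.0, 0.001]
force: [-0.3, -0.9, -0.5]
gripper_width: 0.0001
finger_force: 0.0
```

```bash
python3 - <<'E'
from plan import *; from h import *
p=state(); print(p[:2],p[2]['force'],p[2]['gripper_width'])
im=get_image('top'); P=lambda u,v:(265+u/4-.4,115+v/4-.4)
for n,p_,q,z in [('far',(352,163),(372,163),.028),('near',w2px(im,(.5585,.035,.028)),w2px(im,(.5585,-.035,.028)),.0)
  ,('g1',P(484,350),P(507,470),.026),('g2',P(500,350),P(523,470),.026)]:
    A,B,a,r=wl(im,p_,q,z); print(n,A.round(4),B.round(4),round(float(a),3),round(float(r),2))
hsv=cv2.cvtColor(im['frame'],cv2.COLOR_RGB2HSV)
f=im['frame'].astype(int)
for r in range(194,204): print(r,f[r,382:392,0],f[r,382:392,2])
crop(im,320,130,420,230,6,'t8')
E
```

```text
(array([ 0.40251378, -0.00360539,  0.14752321]), np.float64(1.573682756441683)) [-0.26231106 -0.85399382 -0.4790588 ] 0.00011448173997943636
far [0.6648 0.0321] [ 0.6648 -0.0301] -1.57 0.13
near [0.5564 0.0337] [ 0.5585 -0.0375] -1.541 0.08
g1 [ 0.5404 -0.0739] [ 0.448  -0.0935] -2.933 0.1
g2 [ 0.5411 -0.0882] [ 0.4487 -0.1077] -2.933 0.09
194 [162 205 223 225 226 224 208 164  96  56] [174 209 224 227 227 226 217 194 166 158]
195 [132 197 223 227 226 223 207 163  94  55] [167 205 225 227 227 225 216 193 167 158]
196 [122 192 222 223 219 215 200 158  91  56] [171 206 225 224 221 219 210 188 164 158]
197 [121 191 217 209 193 186 175 140  88  57] [172 205 220 211 196 191 186 171 158 156]
198 [114 180 199 179 162 167 165 139  96  63] [169 196 203 183 168 173 173 160 151 156]
199 [ 94 146 157 142 155 182 187 161 111  67] [159 169 165 148 162 186 191 172 151 152]
200 [ 72 101 110 116 150 182 186 159 110  69] [150 139 124 125 157 186 190 169 149 151]
201 [ 63  81  86  97 127 153 159 137  96  61] [149 132 107 107 134 156 160 146 143 151]
202 [ 57  63  68  85 114 146 163 148 102  60] [152 134 107  96 100 112 115 119 138 153]
203 [ 53  55  60  86 137 187 205 188 131  71] [155 145 122  96  76  73  76 101 135 153]
```

View pics/t8.png

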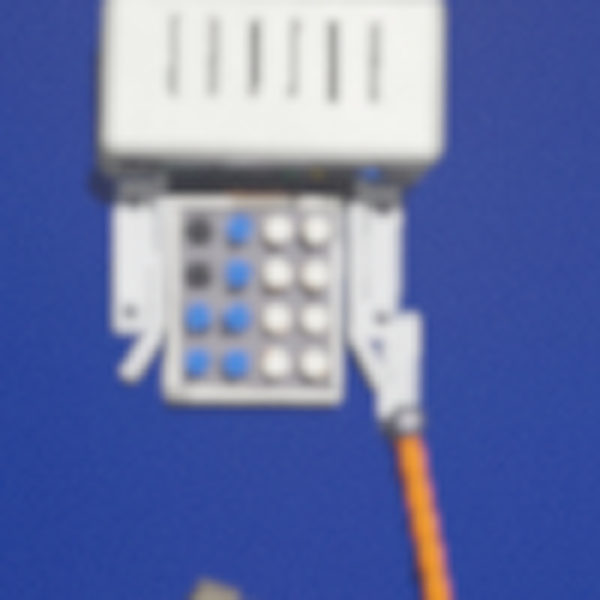

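```bash
python3 -c "
from plan import *
print(arc([.4025,-.0036,.1475],1.574,[.4727,-.125,.1475],.208,14))"
```

```text
([[-5.0, -8.7, 0.0], [-5.8, -8.2, 0.0], [-6.6, -7.6, 0.0], [-7.3, -6.9, 0.0], [-7.9, -6.1, 0.0], [-8.5, -5.3, 0.0], [-9.0, -4.5, 0.0], [-9.4, -3.6, 0.0], [-9.7, -2.7, 0.0], [-9.9, -1.7, 0.0], [-10.0, -0.7, 0.0], [-10.0, 0.2, 0.0], [-9.9, 1.2, 0.0], [-9.8, 2.2, 0.0]], 0.0976)
```

Call:
jog_arm(
  moves=[
    {"xyz":[-5,-8.7,0],"delta_rot":[0,0,0.0976],"jaw":0},
    {"xyz":[-5.8,-8.2,0],"delta_rot":[0,0,0.0976],"jaw":0},
    {"xyz":[-6.6,-7.6,0],"delta_rot":[0,0,0.0976],"jaw":0},
    {"xyz":[-7.3,-6.9,0],"delta_rot":[0,0,0.0976],"jaw":0},
    {"xyz":[-7.9,-6.1,0],"delta_rot":[0,0,0.0976],"jaw":0},
    {"xyz":[-8.5,-5.3,0],"delta_rot":[0,0,0.0976],"jaw":0},
    {"xyz":[-9,-4.5,0],"delta_rot":[0,0,0.0976],"jaw":0},
    {"xyz":[-9.4,-3.6,0],"delta_rot":[0,0,0.0976],"jaw":0},
    {"xyz":[-9.7,-2.7,0],"delta_rot":[0,0,0.0976],"jaw":0},
    {"xyz":[-9.9,-1.7,0],"delta_rot":[0,0,0.0976],"jaw":0},
    {"xyz":[-10,-0.7,0],"delta_rot":[0,0,0.0976],"jaw":0},
    {"xyz":[-10,0.2,0],"delta_rot":[0,0,0.0976],"jaw":0},
    {"xyz":[-9.9,1.2,0],"delta_rot":[0,0,0.0976],"jaw":0},
    {"xyz":[-9.8,2.2,0],"delta_rot":[0,0,0.0976],"jaw":0},
    {"xyz":[0,0,0],"delta_rot":[0,0,0],"jaw":0},
    {"xyz":[0,0,0],"delta_rot":[0,0,0],"jaw":0},
  ],
)

```text
time: 15.82
position: [0.4729, -0.1252, 0.1466]
orientation: [0.629, 0.777, 0.0, -0.0]
force: [-0.2, 0.3, 0.4]
gripper_width: -0.0004
finger_force: 0.0
```

```bash
python3 -c "
from plan import *
print(state()[:2],delta(.4727,-.125,.085,.208))"
```

```text
(array([ 0.47293198, -0.12517078,  0.1465585 ]), np.float64(0.21020653526014416)) (array([ 0.2, -0.2, 61.6]), 0.0022)
```

Call:
jog_arm(
  moves=[
    {"xyz":[0,0,20],"delta_rot":[0,0,0],"jaw":0},
    {"xyz":[0,0,20],"delta_rot":[0,0,0],"jaw":0},
    {"xyz":[0,0,14],"delta_rot":[0,0,0],"jaw":0},
    {"xyz":[0,0,7],"delta_rot":[0,0,0],"jaw":0},
    {"xyz":[4,0,0],"delta_rot":[0,0,0],"jaw":0},
    {"xyz":[4,0,0],"delta_rot":[0,0,0],"jaw":0},
    {"xyz":[4,0,0],"delta_rot":[0,0,0],"jaw":0},
    {"xyz":[5.1,-0.9,0],"delta_rot":[0,0,0.06],"jaw":0},
    {"xyz":[5.1,-0.9,0],"delta_rot":[0,0,0.06],"jaw":0},
    {"xyz":[5.1,-0.9,0],"delta_rot":[0,0,0.06],"jaw":0},
    {"xyz":[5.1,-0.9,0],"delta_rot":[0,0,0.06],"jaw":0},
    {"xyz":[5.1,-0.9,0],"delta_rot":[0,0,0.06],"jaw":0},
    {"xyz":[5.1,-0.9,0],"delta_rot":[0,0,0.06],"jaw":0},
    {"xyz":[5.1,-0.9,0],"delta_rot":[0,0,0.06],"jaw":0},
    {"xyz":[5.1,-0.9,0],"delta_rot":[0,0,0.06],"jaw":0},
    {"xyz":[5.1,-0.9,0],"delta_rot":[0,0,0.06],"jaw":0},
    {"xyz":[5.1,-0.9,0],"delta_rot":[0,0,0.06],"jaw":0},
  ],
)

```text
time: 17.23
position: [0.4646, -0.0621, 0.0871]
orientation: [0.832, 0.555, 0.001, 0.001]
force: [0.9, -1.7, -1.2]
gripper_width: 0.0003
finger_force: 0.3
```

```bash
cat > gate.py <<'E'
from plan import *; from h import *
p,t,o,M=state(); d=M.T@(np.array([.55,-.08,p[2]])-p)*1000
print(p,round(t,4),o['force'].round(1),'pivot in tool',d.round(1))
im=get_image('top'); hsv=cv2.cvtColor(im['frame'],cv2.COLOR_RGB2HSV)
m=((hsv[...,0]<18)&(hsv[...,0]>5)&(hsv[...,1]>180)&(hsv[...,2]>120)).astype(np.uint8); m[:183]=0;m[250:]=0;m[:,:330]=0;m[:,405:]=0
v,u=np.nonzero(m); W=np.array([px2w(im,a,b,.026)[:2] for a,b in zip(u,v)])
if len(W)>3:
    c=W.mean(0)-[.55,-.08]; print(len(W),'gate angle ~',(np.arctan2(c[1],c[0])%(2*np.pi))-np.pi/2, W.min(0),W.max(0))
E
python3 gate.py
```

```text
[ 0.46458514 -0.06213234  0.08710589] -0.3944 [ 0.9 -1.7 -1.2] pivot in tool [16.3 85.7  0.2]
```

Call:
jog_arm(
  moves=[
    {"xyz":[5.1,-0.9,0],"delta_rot":[0,0,0.06],"jaw":0},
    {"xyz":[5.1,-0.9,0],"delta_rot":[0,0,0.06],"jaw":0},
    {"xyz":[5.1,-0.9,0],"delta_rot":[0,0,0.06],"jaw":0},
    {"xyz":[5.1,-0.9,0],"delta_rot":[0,0,0.06],"jaw":0},
    {"xyz":[5.1,-0.9,0],"delta_rot":[0,0,0.06],"jaw":0},
    {"xyz":[5.1,-0.9,0],"delta_rot":[0,0,0.06],"jaw":0},
    {"xyz":[5.1,-0.9,0],"delta_rot":[0,0,0.06],"jaw":0},
    {"xyz":[5.1,-0.9,0],"delta_rot":[0,0,0.06],"jaw":0},
    {"xyz":[5.1,-0.9,0],"delta_rot":[0,0,0.06],"jaw":0},
    {"xyz":[5.1,-0.9,0],"delta_rot":[0,0,0.06],"jaw":0},
    {"xyz":[5.1,-0.9,0],"delta_rot":[0,0,0.06],"jaw":0},
    {"xyz":[5.1,-0.9,0],"delta_rot":[0,0,0.06],"jaw":0},
    {"xyz":[5.1,-0.9,0],"delta_rot":[0,0,0.06],"jaw":0},
    {"xyz":[5.1,-0.9,0],"delta_rot":[0,0,0.06],"jaw":0},
    {"xyz":[5.1,-0.9,0],"delta_rot":[0,0,0.06],"jaw":0},
    {"xyz":[5.1,-0.9,0],"delta_rot":[0,0,0.06],"jaw":0},
    {"xyz":[5.1,-0.9,0],"delta_rot":[0,0,0.06],"jaw":0},
  ],
)

```text
time: 18.7
position: [0.5186, 0.0024, 0.0868]
orientation: [0.997, 0.079, 0.0, 0.0]
force: [-0.9, 0.1, 0.8]
gripper_width: 0.0001
finger_force: 0.3
```

```bash
python3 gate.py
```

```text
[0.51861446 0.00236586 0.08683679] -1.4131 [-0.9  0.1  0.8] pivot in tool [18.1 86.3  0. ]
```

Call:
jog_arm(
  moves=[
    {"xyz":[5.1,-0.9,0],"delta_rot":[0,0,0.06],"jaw":0},
    {"xyz":[4,-0.5,0],"delta_rot":[0,0,0.05],"jaw":0},
  ],
)

```text
time: 18.92
position: [0.5273, 0.0048, 0.0867]
orientation: [1.0, 0.024, 0.0, 0.0]
force: [-0.8, -0.0, -0.1]
gripper_width: -0.0
finger_force: 0.3
```

Call:
jog_arm(
  moves=[
    {"xyz":[2,-0.4,0],"delta_rot":[0,0,0.025],"jaw":0},
  ],
)

```text
time: 19.0
position: [0.5294, 0.0053, 0.0867]
orientation: [1.0, 0.012, 0.0, 0.0]
force: [-0.7, 0.3, 0.1]
gripper_width: -0.0
finger_force: 0.2
```

Call:
jog_arm(
  moves=[
    {"xyz":[1,0,0],"delta_rot":[0,0,0.012],"jaw":0},
  ],
)

```text
time: 19.08
position: [0.5303, 0.0053, 0.0866]
orientation: [1.0, 0.007, 0.0, 0.0]
force: [-0.3, 0.6, 0.1]
gripper_width: 0.0003
finger_force: 0.2
```

```bash
python3 gate.py
```

```text
[0.53029685 0.00527193 0.08663126] -1.5576 [-0.3  0.6  0.1] pivot in tool [18.6 85.5  0. ]
```

Call:
jog_arm(
  moves=[
    {"xyz":[1,0,0],"delta_rot":[0,0,0.012],"jaw":0},
  ],
)

```text
time: 19.22
position: [0.531, 0.0051, 0.0864]
orientation: [1.0, 0.001, 0.0, 0.0]
force: [-0.4, 0.3, -0.3]
gripper_width: -0.0003
finger_force: 0.2
```

Call:
jog_arm(
  moves=[
    {"xyz":[1,0,0],"delta_rot":[0,0,0],"jaw":0},
  ],
)

```text
time: 19.3
position: [0.5321, 0.0051, 0.0863]
orientation: [1.0, 0.0, 0.0, 0.0]
force: [-0.7, -0.4, 0.4]
gripper_width: -0.0001
finger_force: 0.2
```

Call:
jog_arm(
  moves=[
    {"xyz":[1,0,0],"delta_rot":[0,0,0],"jaw":0},
  ],
)

```text
time: 19.38
position: [0.5332, 0.0051, 0.0862]
orientation: [1.0, 0.0, 0.0, 0.0]
force: [-0.6, 0.6, -0.1]
gripper_width: -0.0001
finger_force: 0.2
```

Call:
jog_arm(
  moves=[
    {"xyz":[1,0,0],"delta_rot":[0,0,0],"jaw":0},
  ],
)

```text
time: 19.47
position: [0.5342, 0.0051, 0.0862]
orientation: [1.0, -0.0, 0.0, 0.0]
force: [-0.7, -0.5, 0.1]
gripper_width: 0.0002
finger_force: 0.2
```

Call:
jog_arm(
  moves=[
    {"xyz":[0.7,0,0],"delta_rot":[0,0,0],"jaw":0},
  ],
)

```text
time: 19.55
position: [0.535, 0.0051, 0.0861]
orientation: [1.0, -0.0, 0.0, 0.0]
force: [-0.2, -0.9, 0.1]
gripper_width: -0.0002
finger_force: 0.3
```

Call:
jog_arm(
  moves=[
    {"xyz":[0.7,0,0],"delta_rot":[0,0,0],"jaw":0},
  ],
)

```text
time: 19.63
position: [0.5353, 0.0051, 0.086]
orientation: [1.0, -0.0, -0.001, -0.0]
force: [-4.8, -0.8, 3.7]
gripper_width: 0.0002
finger_force: 2.4
```

Call:
jog_arm(
  moves=[
    {"xyz":[0.7,0,0],"delta_rot":[0,0,0],"jaw":0},
  ],
)

```text
time: 19.72
position: [0.5355, 0.0051, 0.086]
orientation: [1.0, -0.0, -0.001, -0.0]
force: [-9.1, -1.1, 6.1]
gripper_width: -0.0001
finger_force: 4.4
```

Call:
jog_arm(
  moves=[
    {"xyz":[-2,0,0],"delta_rot":[0,0,0],"jaw":0},
    {"xyz":[-8,0,0],"delta_rot":[0,0,0],"jaw":0},
    {"xyz":[-15,0,-10],"delta_rot":[0,0,0],"jaw":0},
    {"xyz":[-25,0,-25],"delta_rot":[0,0,0],"jaw":0},
    {"xyz":[-30,0,-30],"delta_rot":[0,0,0],"jaw":0},
    {"xyz":[-30,0,-30],"delta_rot":[0,0,0],"jaw":0},
    {"xyz":[-30,0,-20],"delta_rot":[0,0,0],"jaw":0},
    {"xyz":[-15,0,-5],"delta_rot":[0,0,0],"jaw":0},
    {"xyz":[0,0,0],"delta_rot":[0,0,0],"jaw":0},
    {"xyz":[0,0,0],"delta_rot":[0,0,0],"jaw":0},
  ],
)

```text
time: 20.55
position: [0.3823, 0.0051, 0.2054]
orientation: [1.0, -0.001, 0.001, 0.0]
force: [-0.8, -0.4, -0.1]
gripper_width: 0.0002
finger_force: 0.0
```

```bash
python3 gate.py; python3 - <<'E'
from h import *
im=get_image('top')
A,B,a,r=wl(im,(352,163),(372,163),.028); print('far',A,B,r)
hsv=cv2.cvtColor(im['frame'],cv2.COLOR_RGB2HSV)
m=((hsv[...,0]<18)&(hsv[...,0]>5)&(hsv[...,1]>150)&(hsv[...,2]>110)).astype(np.uint8); m[:185]=0;m[215:]=0;m[:,:335]=0;m[:,405:]=0
v,u=np.nonzero(m); W=np.array([px2w(im,a,b,.026)[:2] for a,b in zip(u,v)]); k=np.polyfit(W[:,1],W[:,0],1); print('bar x vs y slope',k,W[:,1].min(),W[:,1].max())
E
```

```text
[0.38230207 0.00512139 0.20535031] -1.5718 [-0.8 -0.4 -0.1] pivot in tool [167.8  84.9   0.4]
46 gate angle ~ 0.046267290245129544 [ 0.54520355 -0.06663266] [0.54968782 0.01717668]
far [0.66459268 0.03216775] [ 0.66522887 -0.03010122] 0.05320739818087306
bar x vs y slope [0.02546194 0.54813732] -0.06973216314541582 0.03276658336870952
```

```bash
python3 -c "
from plant import sign_off; print(sign_off())"
```

```text
the job is handed in; nothing more can be done
None
```

The white tray is fully home against the stop, the orange gate is shut behind it, and the hand is clear. I handed the job in at about 20.6 s of the 72 s allowed; the highest force reading was about 19 N, when the tray met the stop.

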